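# Boxing four cups on the kiln shelf

### The arm

A 6-joint arm with a two-finger parallel gripper is mounted at the origin on the work surface. World frame = base frame: x ahead of the robot, y to its left, z up, the work surface at z = 0. Lengths are in mm, angles in degrees, forces in N, time in s.
With the tool pointing down it reaches from about 250 to 725 mm from the base axis. Payload 4 kg.
Tool frame: the origin (TCP) lies between the finger pads; the fingertips stand 8 mm ahead of it and the grasp point (between the pads) lies 11 mm behind it; z points along the fingers, y is the direction in which the jaws open and shut (so a half turn about z gives the same grasp; the last joint's range is limited). The gripper opens to 85 mm and grips with 20 to 120 N. Pads are 22 mm wide; open, the fingers measure 114 mm over their backs; the gripper's body (76 mm by 85 mm) begins 54 mm behind the grasp point. The pads swing forward as they close: fully open they stand 13 mm farther back than shut.
Start: joints at [-66.979, 13.785, 0.286, 76.501, 0, 90], TCP at [195.536, -460.18, 239.306] pointing down, gripper open.
Joint ranges: [-155.79, 155.79], [-60.16, 107.12], [-62.33, 73.08], [-114, 123.19], [-81.49, 82.49], [-180, 180]. Speed limits (degrees/s): [159.86, 159.86, 180, 180, 180, 180].

### API

Orientations are given as a 3x3 rotation matrix whose columns are the frame's x, y, z axes.
In Python, from workcell import robot, camera, camera_model, order gives the robot as it stands.
- The arm moves only by the tool drive_tool, never from a script. Its argument "rows" is a list of rows, each a list of 5 numbers: the shift along the tool's x, y, z in mm, then the turn about the tool's z in rad, then the gripper command: -1 is shut, 1 is fully open, values between are in proportion. A call has 1 to 8 rows; each row shifts and turns the commanded pose from where the row before left it, along the tool's axes as they then stand; what a row does not reach is not made up. A row lasts 1/8 s, in which the tool goes at most 62.5 mm and 10.7 degrees, less where a joint would pass 70% of its speed; a pose out of reach is approached as far as the arm can. A call is refused whole if a number of a shift passes 62.5 or a number of a turn 0.188, either way. A call with a gripper value outside its range is refused whole. The fingers move at their own pace and stop on an object; "newtons" is the grip in N (left out, the last holds). Time passes only in rows, so rows that do not move let the fingers close. It gives the time, the measured TCP pose, the force and the opening at its end, in the units of the state.
- robot.observe(): the state, without advancing time (a new reading comes with each control period).
- camera(name): name is "scene" or "top"; returns (picture, depth): 420x560x3 uint8, blue, green, red; 420x560 float32, mm along the optical axis (not along the pixel's ray), 0 where there is no reading.
- camera_model(name): a dict with "mtx" (3x3 intrinsics, pixels), "k1" (the pictures are not rectified: a ray, as slopes to the right and down, at radius r is drawn at 1 + k1 r^2 times it, then the intrinsics apply), "world_from_camera" (4x4, takes a point from camera to world coordinates). Camera axes: x right, y up, looking along -z (the intrinsics and any distortion apply to the point x, -y, -z); pixel columns grow to the right and rows downward; lengths in mm; the calibration is good to about 2 mm. A picture is of the moment at which its call begins. camera_model takes no time and is no camera call.
- order.sign_off(): hands the job in, once; it reports no verdict.
The state is a dict: "t": time; "q": joint angles; "dq": joint speeds; "effort": joint torques, N m; "eef_pos": TCP position; "ee_rot": TCP orientation; "wrist_force": force on the tool from outside, world axes, zero at the start; "moment": the same for the moment, N m; "opening": finger opening in mm.
Only numpy, scipy, OpenCV 4.12 (cv2) and the standard library are available. Lean on these libraries where they do the work, as an engineer would, in place of code of your own. Each camera call takes 0.05 s, during which the arm holds its last target. There are 200 camera calls.

### The job

Box the four fired cups into one straight column on the middle of the square kiln shelf, each staying the way up it now lies: first the large cup that stands mouth up, then the large mouth-down cup rim to rim on it, then the small mouth-up cup foot to foot on that, and last the small mouth-down cup rim to rim on top. Line each one up neatly with the cup below, set it down without dropping or tipping it, and leave the vase, the glaze jar and the brush alone.

Things in the scene. Friction and masses are not known exactly. Their poses are not given: they have to be found in the camera images.
- large_up: Large footed cup, buff fired clay, 64 mm across the cylindrical rim band (the 22 mm next to the rim), 50 mm tall, flat rim 7 mm thick (inner diameter 50 mm); solid round foot 42 mm across and 16 mm long, cone between; about 0.12 kg. It stands on its foot, mouth up. Origin: centre of the foot's underside, on what it stands on; z up to the mouth.
- large_down: Large footed cup, buff fired clay, 64 mm across the cylindrical rim band (the 22 mm next to the rim), 50 mm tall, flat rim 7 mm thick (inner diameter 50 mm); solid round foot 42 mm across and 16 mm long, cone between; about 0.12 kg. It lies mouth down on its rim, the flat foot on top. Origin: centre of the rim plane, on what it rests on; z up to the foot; foot's face at z = 50 mm.
- small_up: Small footed cup, buff fired clay, 52 mm across the cylindrical rim band (the 18 mm next to the rim), 42 mm tall, flat rim 7 mm thick (inner diameter 38 mm); solid round foot 34 mm across and 14 mm long, cone between; about 0.07 kg. It stands on its foot, mouth up. Origin: centre of the foot's underside, on what it stands on; z up to the mouth.
- small_down: Small footed cup, buff fired clay, 52 mm across the cylindrical rim band (the 18 mm next to the rim), 42 mm tall, flat rim 7 mm thick (inner diameter 38 mm); solid round foot 34 mm across and 14 mm long, cone between; about 0.07 kg. It lies mouth down on its rim, the flat foot on top. Origin: centre of the rim plane, on what it rests on; z up to the foot; foot's face at z = 42 mm.
- kiln_shelf: Square grey kiln shelf slab, 150 x 150 x 16 mm, fixed flat on the table, left or right of the cups and turned by up to 45 degrees either way. Origin: centre of its underside on the table; its top face is at z = 16 mm.
- plaster_bat: Round white plaster bat, 150 mm across, 16 mm thick, fixed on the table on the other side; not part of the job. Origin: centre of its underside.
- vase: Bystander: grey clay vase, 80 mm across, 105 mm tall, beyond the cups. Origin: centre of its underside.
- glaze_jar: Bystander: closed glaze jar, 68 mm across, 85 mm tall, beyond the cups. Origin: centre of its underside.
- brush: Bystander: wooden-handled brush 170 mm long, lying flat beyond and to the left of the cups, roughly along y. Origin: underside, near the middle of its length; x along it.
Not all that is in view belongs to the job. Leave any purple or red look-alike of the large_up alone.

How it is judged (in metres and radians):
On the way, in this order (a step that is already met when the one before it is completed fails the run):
1. the large mouth-up cup stands on the middle of the square kiln shelf, let go (horizontal distance between large_up and kiln_shelf below 0.018 m and z of large_up in the frame of kiln_shelf between 0.012 and 0.02 m and angle between large_up's own z axis and vertical below 0.1 rad and contact force between the fingers and large_up below 0.05 N and linear speed of large_up below 0.03 m/s), for 0.2 s.
2. the large mouth-down cup sits rim to rim on it, let go (horizontal distance between large_up and kiln_shelf below 0.018 m and z of large_up in the frame of kiln_shelf between 0.012 and 0.02 m and angle between each of large_up, large_down's own z axis and vertical below 0.1 rad and horizontal distance between large_down and large_up below 0.007 m and z of large_down in the frame of large_up between 0.046 and 0.054 m and contact force between the fingers and large_down below 0.05 N and linear speed of large_down below 0.03 m/s), for 0.2 s.
3. the small mouth-up cup stands foot to foot on the large mouth-down cup, let go (horizontal distance between large_up and kiln_shelf below 0.018 m and z of large_up in the frame of kiln_shelf between 0.012 and 0.02 m and angle between each of large_up, large_down, small_up's own z axis and vertical below 0.1 rad and horizontal distance between large_down and large_up below 0.007 m and z of large_down in the frame of large_up between 0.046 and 0.054 m and horizontal distance between small_up and large_down below 0.009 m and z of small_up in the frame of large_down between 0.046 and 0.054 m and contact force between the fingers and small_up below 0.05 N and linear speed of small_up below 0.03 m/s), for 0.2 s.
4. the small mouth-down cup sits rim to rim on the small mouth-up cup, let go (horizontal distance between large_up and kiln_shelf below 0.018 m and z of large_up in the frame of kiln_shelf between 0.012 and 0.02 m and angle between each of large_up, large_down, small_up, small_down's own z axis and vertical below 0.1 rad and horizontal distance between large_down and large_up below 0.007 m and z of large_down in the frame of large_up between 0.046 and 0.054 m and horizontal distance between small_up and large_down below 0.009 m and z of small_up in the frame of large_down between 0.046 and 0.054 m and horizontal distance between small_down and small_up below 0.007 m and z of small_down in the frame of small_up between 0.038 and 0.046 m and contact force between the fingers and small_down below 0.05 N and linear speed of small_down below 0.03 m/s), for 0.2 s.
At the end, for the whole second after the job is handed in: Large mouth-up cup within 18 mm of the kiln shelf's middle; large mouth-down cup rim to rim on it within 7 mm; small mouth-up cup foot to foot on that within 9 mm; small mouth-down cup rim to rim on top within 7 mm; each within 4 mm of its seated height and 0.1 rad of level, released, at rest (all of step 4 and contact force between the fingers and large_up below 0.05 N and linear speed of each of large_up, large_down, small_up below 0.03 m/s and contact force between the fingers and large_down below 0.05 N and contact force between the fingers and small_up below 0.05 N); the robot touches nothing.
It fails at once if the vase, the glaze jar or the brush is shifted by more than 20 mm (distance of any of vase, glaze_jar, brush from where it was at the start of the episode above 0.02 m).
It fails at once if a cup falls: it moves faster than 0.6 m/s (a drop of about 18 mm) while the fingers do not touch it ((linear speed of large_up above 0.6 m/s and contact force between the fingers and large_up below 0.01 N) or (linear speed of large_down above 0.6 m/s and contact force between the fingers and large_down below 0.01 N) or (linear speed of small_up above 0.6 m/s and contact force between the fingers and small_up below 0.01 N) or (linear speed of small_down above 0.6 m/s and contact force between the fingers and small_down below 0.01 N)).
It fails at once if a cup tips over (leans by more than 45 degrees) (angle between any of large_up, large_down, small_up, small_down's own z axis and vertical above 0.785 rad).
It also fails if it takes over 112 s, if anything falls off the work surface, if the arm or the gripper's body presses on something with over 40 N, if the wrist force passes 120 N, or if a joint passes its speed limit or range.

## Working session

There is one attempt and no reset: what is moved stays moved. The work goes in short steps, Python scripts to look and compute and a tool call to move; the robot and the scene stay as the last step left them, time stands still between calls to the robot, and variables do not carry over. Pictures are saved under pics/ and viewed, about 12 in all and at most 16, crops included, and the job is handed in when it is done.

Besides the shell and the picture viewer there is one more tool, called after "Call:" as name(argument=value, ...) on one line, values as JSON. drive_tool: Moves the arm, as the interface text tells. Its arguments: {"type":"object","properties":{"rows":{"type":"array","items":{"type":"array","items":{"type":"number"}}},"newtons":{"type":"number"}},"required":["rows"]}

```bash
mkdir -p pics; ls
cat > h.py <<'E'
import numpy as np, cv2
from workcell import robot, camera, camera_model, order
def cloud(name):
    im,d=camera(name); m=camera_model(name); K=np.array(m['mtx'],float);k1=m['k1'];T=np.array(m['world_from_camera'])
    v,u=np.mgrid[0:420,0:560]
    p=cv2.undistortPoints(np.stack([u.ravel(),v.ravel()],1).astype(np.float64).reshape(-1,1,2),K,np.array([k1,0,0,0.])).reshape(420,560,2)
    P=np.stack([p[...,0]*d,-p[...,1]*d,-d,np.ones_like(d)],-1)@T.T
    P=P[...,:3]; P[d==0]=np.nan
    return im,d,P
E
python3 - <<'E'
from h import *
for n in('scene','top'):
    im,d,P=cloud(n); cv2.imwrite(f'pics/{n}0.png',im); np.save(f'{n}0.npy',P)
    m=camera_model(n); print(n,np.round(m['mtx'],1).tolist(),m['k1'],np.round(m['world_from_camera'],3).tolist())
s=robot.observe();print(s)
E
```

```text
pics
scene [[437.4, 0.0, 277.5], [0.0, 437.4, 207.6], [0.0, 0.0, 1.0]] 0.029244405830278264 [[-0.354, -0.574, 0.739, 1255.257], [0.935, -0.215, 0.281, 274.839], [-0.003, 0.79, 0.613, 640.823], [0.0, 0.0, 0.0, 1.0]]
top [[505.9, 0.0, 275.3], [0.0, 505.9, 207.9], [0.0, 0.0, 1.0]] -0.07200359936683351 [[-0.005, 0.983, -0.184, 346.703], [-1.0, -0.0, 0.025, 16.096], [0.025, 0.184, 0.983, 1247.174], [0.0, 0.0, 0.0, 1.0]]
{'t': 0.1, 'q': array([-6.69804254e+01,  1.38286813e+01,  2.22253479e-01,  7.65005966e+01,
        4.15996835e-04,  8.99998126e+01]), 'dq': array([ 8.02262034e-02, -6.03377016e-02,  1.93239167e-01,  1.02041767e-04,
       -6.02861006e-02,  4.58583019e-02]), 'effort': array([-3.99640358e-04, -3.73136902e+01,  2.53010792e+01,  1.08469135e-02,
        1.05389425e-06,  1.50650794e-05]), 'eef_pos': array([ 195.31516791, -459.69149698,  238.50044612]), 'ee_rot': array([[ 9.20370036e-01,  3.91047916e-01, -7.23761899e-04],
       [ 3.91048586e-01, -9.20368425e-01,  1.72202481e-03],
       [ 7.26661289e-06, -1.86792610e-03, -9.99998255e-01]]), 'wrist_force': array([0.45282182, 0.82489446, 0.7417973 ]), 'moment': array([-0.00037311,  0.0185977 ,  0.0133025 ]), 'opening': 85.70087031518742}
```

View pics/top0.png

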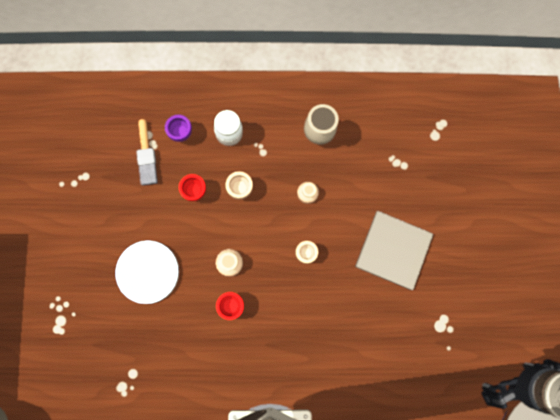

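View pics/scene0.png

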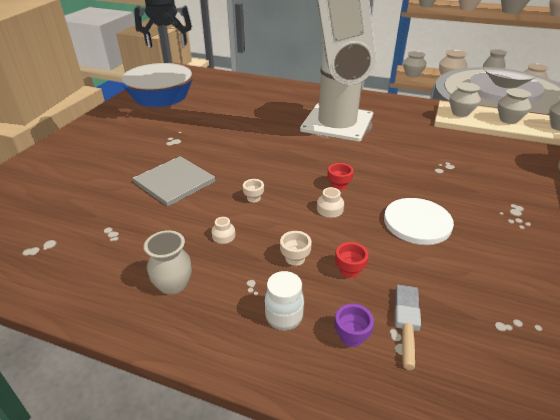

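The top view shows the cups large_up at (239,185), large_down (229,262), small_up (307,252) and small_down (308,192). The shelf is at (395,250), with red look-alikes at (192,187) and (230,306). The scene view agrees. Next I measure positions.

```bash
cat >> h.py <<'E'
def circ(p):
    from scipy.optimize import least_squares
    c0=np.r_[(p.max(0)+p.min(0))/2,20]
    r=least_squares(lambda c:np.hypot(*(p-c[:2]).T)-c[2],c0,loss='soft_l1')
    return r.x
def hull(P,c,zlo,zhi,rad=45):
    """min enclosing circle of the points in a height band near c"""
    m=(np.hypot(P[...,0]-c[0],P[...,1]-c[1])<rad)&(P[...,2]>zlo)&(P[...,2]<zhi)
    q=P[m]; 
    if len(q)<8: return None
    h=cv2.convexHull(q[:,:2].astype(np.float32)).reshape(-1,2)
    return np.round(np.r_[circ(h),q[:,2].mean(),len(q)],1)
E
python3 - <<'E'
from h import *
Pt=np.load('top0.npy');Ps=np.load('scene0.npy')
for n,(u,v),zt in [('LU',(239,185),50),('LD',(229,262),50),('SU',(307,252),42),('SD',(308,192),42),('red1',(192,187),50),('red2',(230,306),50)]:
    c=np.nanmedian(Pt[v-5:v+6,u-5:u+6].reshape(-1,3),0)
    print(n,np.round(c))
    for nm,P in(('top',Pt),('scene',Ps)):
        print('  ',nm,'top face',hull(P,c,zt-5,zt+8), 'all',hull(P,c,8,zt+8))
def sh(P,lo,hi):
    m=(P[...,2]>lo)&(P[...,2]<hi); return m
z=Pt[...,2]
m=np.zeros(z.shape,np.uint8);m[200:300,345:445]=((z>9)&(z<24))[200:300,345:445]
q=Pt[m>0];print('shelf',cv2.minAreaRect(q[:,:2].astype(np.float32)),q[:,2].mean(),len(q))
print('table z',np.nanmedian(z[330:360,300:400]),np.nanstd(z[330:360,300:400]))
c=cv2.minAreaRect(q[:,:2].astype(np.float32))[0]
m=(np.hypot(Ps[...,0]-c[0],Ps[...,1]-c[1])<112)&(Ps[...,2]>11)&(Ps[...,2]<22)
q=Ps[m];print('shelf scene',cv2.minAreaRect(q[:,:2].astype(np.float32)),q[:,2].mean(),len(q))
E
```

```text
LU [635.  75.  18.]
   top top face [630.1  73.9  31.4  49.6 211. ] all [630.   73.8  31.6  34.  558. ]
   scene top face [631.2  75.1  31.4  48.7 269. ] all [631.4  75.6  31.7  37.  798. ]
LD [441.  95.  51.]
   top top face [443.8  97.4  20.3  50.5 238. ] all [443.5  97.4  31.3  38.1 553. ]
   scene top face [443.7  98.5  21.2  49.3 173. ] all [448.6  99.3  29.8  33.  579. ]
SU [467. -92.  17.]
   top top face [467.2 -89.7  25.4  42.  170. ] all [467.1 -89.4  25.6  30.3 378. ]
   scene top face [467.1 -87.9  26.   40.3 144. ] all [467.7 -87.8  26.2  32.1 361. ]
SD [612. -95.  41.]
   top top face [618.7 -96.5  16.3  42.5 145. ] all [619.4 -96.8  25.7  31.5 339. ]
   scene top face [619.7 -95.2  16.3  41.3 136. ] all [622.9 -93.5  23.7  28.2 437. ]
red1 [630. 191.  18.]
   top top face [623.2 187.6  31.1  49.4 208. ] all [623.2 187.5  31.2  33.7 555. ]
   scene top face [624.4 188.8  31.4  48.7 297. ] all [624.8 188.5  32.   36.9 869. ]
red2 [338.  94.  18.]
   top top face [340.   93.3  31.5  50.  232. ] all [339.8  93.1  31.6  33.2 605. ]
   scene top face [341.5  94.6  31.6  48.4 153. ] all [341.8  94.3  32.   36.9 511. ]
shelf ((473.16387939453125, -309.3435363769531), (150.4291229248047, 152.3303985595703), 66.89679718017578) 16.340010402607334 3641
table z 0.3387985899121304 2.462384924364762
shelf scene ((473.9500732421875, -306.9359130859375), (154.91676330566406, 152.03285217285156), 67.52545928955078) 15.346943113004933 1992
```

Run:
```python
from h import *
for n in('scene0','top0'):
    P=np.load(n+'.npy'); c=np.array([195.3,-459.7])
    m=(np.hypot(P[...,0]-c[0],P[...,1]-c[1])<75)&(P[...,2]>150)&(P[...,2]<330)
    q=P[m]; 
    if len(q): print(n,len(q),np.sort(q[:,2])[:40].round(0))
    y=(q[:,:2]-c)@np.array([.391,-.92])
    for lo in range(210,300,6):
        k=(q[:,2]>=lo)&(q[:,2]<lo+6)
        if k.sum(): print(lo,k.sum(),np.percentile(y[k],[0,10,50,90,100]).round(0))
```

```text
scene0 813 [243. 244. 245. 245. 246. 246. 247. 248. 248. 249. 249. 249. 250. 250.
 250. 250. 250. 250. 251. 251. 251. 251. 252. 252. 252. 252. 252. 252.
 253. 253. 253. 254. 254. 254. 254. 255. 255. 255. 255. 256.]
240 5 [-51. -13.  44.  49.  49.]
246 20 [-55. -51.  43.  51.  54.]
252 27 [-58. -54.  43.  54.  57.]
258 27 [-58. -55.  43.  52.  56.]
264 32 [-58. -55. -42.  50.  57.]
270 34 [-58. -57. -46.  52.  55.]
276 28 [-58. -54.  42.  52.  55.]
282 31 [-63. -57.  43.  58.  63.]
288 65 [-73. -65.  41.  66.  73.]
294 71 [-74. -68. -36.  64.  72.]
top0 575 [244. 244. 244. 246. 246. 247. 248. 248. 248. 249. 250. 250. 250. 251.
 251. 251. 251. 251. 252. 253. 253. 253. 253. 253. 254. 254. 254. 255.
 256. 256. 257. 257. 257. 257. 257. 258. 258. 259. 260. 260.]
240 3 [-49. -31.  42.  42.  42.]
246 16 [-51. -49.  42.  45.  47.]
252 16 [-57. -56.  41.  44.  48.]
258 21 [-57. -55. -48.  48.  56.]
264 20 [-56. -55.  -2.  49.  50.]
270 15 [-56. -54. -45.  43.  45.]
276 8 [-54. -50.  -2.  46.  46.]
282 12 [-68. -56.  44.  59.  65.]
288 28 [-64. -55. -46.  56.  66.]
294 93 [-74. -73. -51.  64.  74.]
```

Call:
drive_tool(rows=[[0,0,0,0.134,1],[0,0,0,0.134,1],[0,0,0,0.134,1],[30,-36,0,0,1],[30,-36,0,0,1],[30,-36,0,0,1],[30,-36,0,0,1],[30,-36,0,0,1]], newtons=30)

```text
t: 1.1
eef_pos: [346.1, -278.8, 239.0]
ee_rot: [[1.0, -0.0, -0.0], [-0.0, -1.0, 0.0], [-0.0, -0.0, -1.0]]
wrist_force: [-0.1, -0.7, 0.6]
opening: 85.6
```

Call:
drive_tool(rows=[[30,-38,0,0,1],[32,-40,0,0,1],[35,-44,0,0,1],[37,-46,0,0,1],[37,-46,0,0,1],[37,-46,0,0,1],[37,-46,0,0,1],[37,-46,0,0,1]])

```text
t: 2.1
eef_pos: [628.7, 43.0, 239.1]
ee_rot: [[0.998, 0.057, -0.003], [0.057, -0.998, 0.026], [-0.001, -0.026, -1.0]]
wrist_force: [0.0, -0.4, 0.6]
opening: 85.5
```

Call:
drive_tool(rows=[[2.4,-1.3,30,0,1],[0,0,40,0,1],[0,0,40,0,1],[0,0,40,0,1],[0,0,0,0,1],[0,0,0,0,1]])

```text
t: 2.85
eef_pos: [630.9, 44.0, 91.0]
ee_rot: [[0.998, 0.058, -0.001], [0.058, -0.998, 0.027], [0.001, -0.027, -1.0]]
wrist_force: [0.4, 0.2, 1.1]
opening: 85.4
```

```bash
python3 -c "
from h import *
print(robot.observe()['q'].round(2))"
```

```text
[  3.27  33.97   8.35  64.33   1.54 179.95]
```

Call:
drive_tool(rows=[[0,0,-20,-0.145,1],[0,0,-20,-0.145,1],[0,0,0,0,1]])

```text
t: 3.22
eef_pos: [633.2, 43.1, 134.5]
ee_rot: [[0.941, 0.34, 0.007], [0.339, -0.94, 0.027], [0.016, -0.023, -1.0]]
wrist_force: [-0.0, 0.7, -0.5]
opening: 85.4
```

Call:
drive_tool(rows=[[0,0,0,-0.16,1],[0,0,0,-0.16,1],[0,0,0,-0.16,1],[0,0,0,-0.16,1],[0,0,0,-0.16,1],[0,0,0,-0.16,1],[0,0,0,0,1]])

```text
t: 4.1
eef_pos: [630.4, 42.9, 130.1]
ee_rot: [[0.263, 0.965, -0.001], [0.964, -0.263, 0.027], [0.026, -0.008, -1.0]]
wrist_force: [0.3, 0.1, 0.3]
opening: 85.4
```

```bash
cat >> h.py <<'E'
def go(*t):
    s=robot.observe();R=np.array(s['ee_rot']);p=np.array(s['eef_pos'])
    print('pos',p.round(1),'z',R[:,2].round(4),'yaw',np.degrees(np.arctan2(R[1,0],R[0,0])).round(2),'yz',R[2,1].round(4),'q',s['q'].round(1))
    for x in t:
        d=R.T@(np.array(x)-p); print(x,'shift',d.round(1),'norm',np.linalg.norm(d).round(1)); p=np.array(x)
E
python3 -c "
from h import *
go((630.5,74.5,120),(630.5,74.5,22),(630.5,74.5,120),(630.5,74.5,240),(473.5,-308,240),(473.5,-308,70),(473.5,-308,40))
Pt=np.load('top0.npy')
for u,v in((228,128),(321,120)): print(np.nanmean(Pt[v-4:v+5,u-4:u+5].reshape(-1,3),0))"
```

```text
pos [630.4  42.9 130.1] z [-0.0011  0.0269 -0.9996] yaw 74.73 yz -0.0082 q [  3.2  32.2  11.4  69.2   1.5 108.4]
(630.5, 74.5, 120) shift [30.2 -8.2 11. ] norm 33.2
(630.5, 74.5, 22) shift [-2.5  0.8 98. ] norm 98.0
(630.5, 74.5, 120) shift [  2.5  -0.8 -98. ] norm 98.0
(630.5, 74.5, 240) shift [   3.1   -1.  -120. ] norm 120.0
(473.5, -308, 240) shift [-410.2  -50.8  -10.1] norm 413.5
(473.5, -308, 70) shift [ -4.4   1.4 169.9] norm 170.0
(473.5, -308, 40) shift [-0.8  0.2 30. ] norm 30.0
[760.20138995  99.30381275  84.65696112]
[ 773.53621428 -123.28882981  105.91271944]
```

Call:
drive_tool(rows=[[0,0,0,-0.134,1],[0,0,0,-0.134,1],[31.3,0,11,0,1],[-1,0,36,0,1],[-1,0,36,0,1],[-0.6,0,26,0,1],[0,0,0,0,1]])

```text
t: 4.97
eef_pos: [627.7, 74.3, 19.2]
ee_rot: [[-0.002, 1.0, -0.007], [1.0, 0.002, 0.026], [0.026, -0.007, -1.0]]
wrist_force: [-0.1, -0.5, -0.1]
opening: 85.4
```

```bash
python3 -c "
from h import *
im,d,P=cloud('scene');cv2.imwrite('pics/s1.png',im)
go((630.5,74.5,22))"
```

```text
pos [629.2  74.5  21.1] z [-0.0038  0.0267 -0.9996] yaw 90.16 yz -0.0037 q [ 6.  38.1  4.3 56.3  1.5 95.9]
(630.5, 74.5, 22) shift [ 0.   1.3 -0.9] norm 1.6
```

View pics/s1.png

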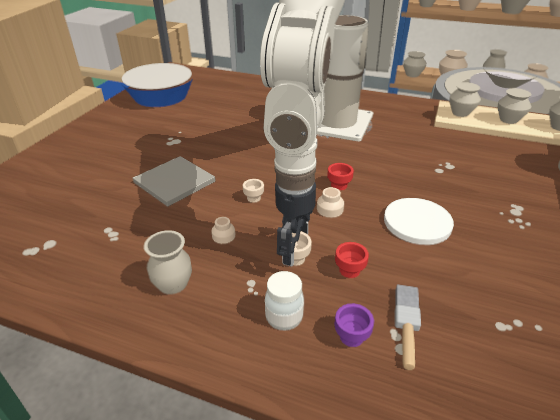

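The gripper straddles large_up at (298,240), clear of its neighbours, so I close.

Call:
drive_tool(rows=[[0,1.3,0,0,1],[0,0,0,0,-1],[0,0,0,0,-1],[0,0,0,0,-1],[0,0,0,0,-1],[0,0,0,0,-1],[0,0,0,0,-1]], newtons=30)

```text
t: 5.9
eef_pos: [632.1, 74.7, 23.9]
ee_rot: [[-0.005, 1.0, 0.001], [1.0, 0.005, 0.027], [0.027, 0.001, -1.0]]
wrist_force: [-1.8, -0.4, 6.3]
opening: 62.0
```

Call:
drive_tool(rows=[[0.4,0,-12,0,-1],[0.7,0,-25,0,-1],[1,0,-36,0,-1],[1,0,-36,0,-1],[1,0,-36,0,-1],[1,0,-25,0,-1],[0,0,0,0,-1],[0,0,0,0,-1]])

```text
t: 6.9
eef_pos: [630.8, 75.0, 190.7]
ee_rot: [[-0.005, 1.0, -0.004], [1.0, 0.005, 0.027], [0.027, -0.003, -1.0]]
wrist_force: [0.2, 0.5, -1.4]
opening: 61.6
```

```bash
python3 -c "
from h import *
im,d,P=cloud('scene');cv2.imwrite('pics/s2.png',im[40:300,150:450])
go((473.5,-308,200),(473.5,-308,50),(473.5,-308,38))
s=robot.observe();p=s['eef_pos'];print(s['opening'],s['wrist_force'])
m=(np.hypot(P[...,0]-p[0],P[...,1]-p[1])<60)&(P[...,2]<p[2]+50);q=P[m&(P[...,2]>100)];print(np.percentile(q,[1,50,99],0).round(1))
"
```

```text
pos [630.5  75.  190. ] z [-0.0049  0.0265 -0.9996] yaw 90.29 yz -0.0048 q [ 6.1 30.7 18.1 77.5  1.5 95.8]
(473.5, -308, 200) shift [-381.7 -159.   -19.4] norm 414.0
(473.5, -308, 50) shift [ -4.    0.7 149.9] norm 150.0
(473.5, -308, 38) shift [-0.3  0.1 12. ] norm 12.0
61.51372126929884 [-0.21330472 -0.03440451 -2.24501159]
[[592.2  55.  167.1]
 [648.   85.  206.7]
 [676.5 106.4 238.7]]
```

View pics/s2.png

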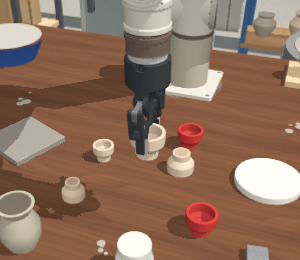

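Call:
drive_tool(rows=[[-20,-8,-2,0,-1],[-40,-17,-2,0,-1],[-45,-19,-2,0,-1],[-45,-19,-2,0,-1],[-45,-19,-2,0,-1],[-45,-19,-2,0,-1],[-45,-19,-2,0,-1],[-45,-19,-2,0,-1]])

```text
t: 7.95
eef_pos: [491.9, -257.9, 198.3]
ee_rot: [[-0.004, 1.0, -0.004], [1.0, 0.004, 0.027], [0.027, -0.004, -1.0]]
wrist_force: [1.3, 0.4, -0.9]
opening: 61.9
```

Call:
drive_tool(rows=[[-35,-14,-2,0,-1],[-16,-6,-1,0,-1],[-1,0,35,0,-1],[-1,0,40,0,-1],[-1,0,40,0,-1],[-1,0,20,0,-1],[0,0,0,0,-1],[0,0,0,0,-1]])

```text
t: 8.95
eef_pos: [474.8, -307.6, 66.5]
ee_rot: [[-0.006, 1.0, -0.001], [1.0, 0.006, 0.026], [0.026, -0.001, -1.0]]
wrist_force: [0.6, -0.1, -1.1]
opening: 61.8
```

```bash
python3 -c "
from h import *
im,d,P=cloud('scene');cv2.imwrite('pics/s3.png',im[60:320,50:350])
go((473.5,-308,45),(473.5,-308,38))
s=robot.observe();p=s['eef_pos'];print(s['opening'],s['wrist_force'])
for c in (cloud('top')[2],P):
  print(hull(c,p,p[2]+20,p[2]+32,36),hull(c,p,p[2]-20,p[2]-8,36))
"
```

```text
pos [ 475.2 -307.9   66.9] z [ 0.      0.0257 -0.9997] yaw 90.32 yz 0.0002 q [-33.6  29.1  -4.1  57.6   1.2  56.1]
(473.5, -308, 45) shift [-0.7 -1.7 21.9] norm 22.0
(473.5, -308, 38) shift [-0.2 -0.   7. ] norm 7.0
61.872732437354614 [ 0.81471736  0.43500868 -0.68513804]
[ 475.6 -304.6   29.5   92.7  113. ] [ 475.4 -304.6   13.3   57.5   21. ]
[ 475.9 -306.3   32.3   91.2  140. ] [ 476.1 -305.8   20.4   51.6   50. ]
```

View pics/s3.png

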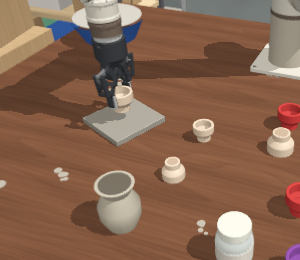

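Large_up is upright in the grip over the middle of the shelf. I lower it.

Call:
drive_tool(rows=[[-1,-1.7,14,0,-1],[-0.3,0,8,0,-1],[0,0,3,0,-1],[0,0,1.5,0,-1],[0,0,0,0,-1],[0,0,0,0,-1]])

```text
t: 9.8
eef_pos: [471.7, -307.8, 40.0]
ee_rot: [[-0.005, 1.0, -0.003], [1.0, 0.005, 0.027], [0.027, -0.003, -1.0]]
wrist_force: [-4.3, 2.3, 6.9]
opening: 62.1
```

Call:
drive_tool(rows=[[0,0,0,0,0.6],[0,0,0,0,1],[0,0,0,0,1],[0,0,0,0,1],[0,0,0,0,1]])

```text
t: 10.42
eef_pos: [472.6, -308.1, 39.0]
ee_rot: [[-0.005, 1.0, -0.002], [1.0, 0.005, 0.027], [0.027, -0.002, -1.0]]
wrist_force: [-0.1, 0.6, -0.2]
opening: 85.4
```

Call:
drive_tool(rows=[[0.3,0,-12,0,1],[0.8,0,-30,0,1],[1,0,-40,0,1],[1,0,-40,0,1],[1,0,-38,0,1],[0,0,0,0,1],[0,0,0,0,1]])

```text
t: 11.3
eef_pos: [472.6, -308.1, 199.3]
ee_rot: [[-0.005, 1.0, -0.002], [1.0, 0.005, 0.027], [0.027, -0.002, -1.0]]
wrist_force: [-0.3, 0.6, 0.2]
opening: 85.5
```

```bash
python3 -c "
from h import *
Ps=cloud('scene')[2];Pt=cloud('top')[2]
for P in(Pt,Ps):
  print('LU',hull(P,(473.5,-308),62,75),'LD',hull(P,(443.7,98),45,58),'SU',hull(P,(467,-89),37,50),'SD',hull(P,(619,-96),37,50))
go((443.7,97.7,200),(443.7,97.7,90),(443.7,97.7,40))
"
```

```text
LU [ 471.5 -306.9   31.5   65.9  226. ] LD [443.8  97.8  20.3  50.2 244. ] SU [467.1 -89.4  25.3  41.9 169. ] SD [619.  -96.7  16.3  42.2 146. ]
LU [ 472.7 -306.4   31.5   64.7  142. ] LD [444.1  98.4  20.9  49.1 171. ] SU [468.1 -88.8  25.9  40.7 136. ] SD [620.1 -95.   16.6  41.3 141. ]
pos [ 472.  -307.8  197.9] z [-0.0041  0.0284 -0.9996] yaw 90.3 yz -0.0039 q [-33.7  23.    7.   75.1   1.2  55.9]
(443.7, 97.7, 200) shift [405.5 -26.2   9.6] norm 406.5
(443.7, 97.7, 90) shift [ -3.1   0.4 110. ] norm 110.0
(443.7, 97.7, 40) shift [-1.4  0.2 50. ] norm 50.0
```

Call:
drive_tool(rows=[[30,-3,1,0,1],[50,-3,1,0,1],[50,-3,1,0,1],[50,-3,1,0,1],[50,-3,1,0,1],[50,-3,1,0,1],[50,-3,1,0,1],[45,-3,1,0,1]])

```text
t: 12.4
eef_pos: [445.7, 68.2, 200.1]
ee_rot: [[-0.006, 1.0, -0.004], [1.0, 0.006, 0.027], [0.027, -0.004, -1.0]]
wrist_force: [0.5, 1.1, 0.2]
opening: 85.3
```

Call:
drive_tool(rows=[[25,-1.5,1,0,1],[5,0,1,0,1],[-1,0,35,0,1],[-1,0,40,0,1],[-1,0,35,0,1],[0,0,0,0,1],[0,0,0,0,1]])

```text
t: 13.28
eef_pos: [445.5, 96.2, 90.8]
ee_rot: [[-0.004, 1.0, -0.001], [1.0, 0.004, 0.027], [0.027, -0.001, -1.0]]
wrist_force: [0.7, 0.8, -0.3]
opening: 85.2
```

```bash
python3 -c "
from h import *
go((443.9,97.8,90),(443.9,97.8,41))
print(camera_model('scene') and robot.observe()['eef_pos'])
"
```

```text
pos [445.5  96.2  90.8] z [-0.0014  0.0269 -0.9996] yaw 90.25 yz -0.0013 q [ 11.2  16.  -20.7  53.1   1.5 100.9]
(443.9, 97.8, 90) shift [ 1.6 -1.6  0.8] norm 2.4
(443.9, 97.8, 41) shift [-1.3  0.1 49. ] norm 49.0
[445.54232655  96.2324282   90.78587563]
```

Call:
drive_tool(rows=[[1.2,-1,20,0,1],[-0.8,0,30,0,1],[0,0,0,0,1],[0,0,0,0,-0.1],[0,0,0,0,-1],[0,0,0,0,-1],[0,0,0,0,-1],[0,0,0,0,-1]], newtons=30)

```text
t: 14.28
eef_pos: [444.9, 98.6, 42.0]
ee_rot: [[-0.005, 1.0, 0.001], [1.0, 0.005, 0.028], [0.028, 0.001, -1.0]]
wrist_force: [-1.4, -0.7, 8.6]
opening: 46.6
```

```bash
python3 -c "
from h import *
im,d,P=cloud('scene')
cv2.imwrite('pics/s4.png',cv2.resize(im[100:250,250:450],None,fx=3,fy=3))
s=robot.observe();print(s['eef_pos'],s['opening'],s['wrist_force'])
"
```

```text
[444.90680274  98.63189044  42.03975486] 46.21927091303069 [-2.13660008 -0.35982182  9.02815944]
```

View pics/s4.png

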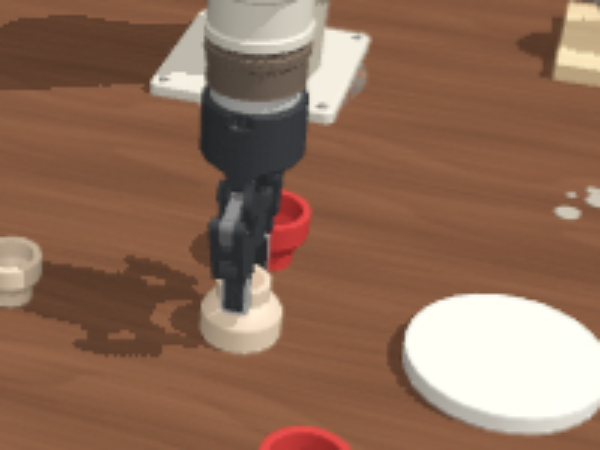

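The fingertips sit on the cone: the opening reads 46 mm with 9 N upward. I reopen, rise 6 mm and close again.

Call:
drive_tool(rows=[[0,0,0,0,0.4],[0,0,0,0,0.4],[0,0,-6,0,0.4],[0,0,0,0,-0.1],[0,0,0,0,-1],[0,0,0,0,-1],[0,0,0,0,-1],[0,0,0,0,-1]])

```text
t: 15.32
eef_pos: [444.7, 98.3, 47.1]
ee_rot: [[-0.005, 1.0, 0.0], [1.0, 0.005, 0.027], [0.027, 0.0, -1.0]]
wrist_force: [-1.1, -1.1, 6.7]
opening: 44.3
```

Call:
drive_tool(rows=[[0,0,0,0,-1]])

```text
t: 15.45
eef_pos: [444.7, 98.3, 47.1]
ee_rot: [[-0.005, 1.0, 0.0], [1.0, 0.005, 0.027], [0.027, 0.0, -1.0]]
wrist_force: [-1.2, -0.9, 6.7]
opening: 44.6
```

Call:
drive_tool(rows=[[0,0,-4,0,-1],[0.4,0,-12,0,-1],[0.8,0,-30,0,-1],[1,0,-40,0,-1],[1,0,-40,0,-1],[1,0,-34,0,-1],[0,0,0,0,-1],[0,0,0,0,-1]])

```text
t: 16.45
eef_pos: [443.6, 98.0, 205.7]
ee_rot: [[-0.005, 1.0, -0.003], [1.0, 0.005, 0.027], [0.027, -0.003, -1.0]]
wrist_force: [-0.1, -0.2, -1.4]
opening: 44.6
```

```bash
python3 -c "
from h import *
im,d,P=cloud('scene')
cv2.imwrite('pics/s5.png',cv2.resize(im[30:230,200:450],None,fx=3,fy=3))
s=robot.observe();p=s['eef_pos'];print(p,s['opening'],s['wrist_force'])
for c in(P,cloud('top')[2]): print(hull(c,p,p[2]-48,p[2]-29,40))
go((472.1,-306.7,210),(472.1,-306.7,125))
"
```

```text
[443.19199197  97.91948235 205.06310769] 44.64284478636991 [-0.56167887  0.21598308 -1.78517638]
[446.6  98.4  31.2 167.3 215. ]
None
pos [443.1  97.9 204.8] z [-0.0049  0.0263 -0.9996] yaw 90.3 yz -0.0048 q [ 11.5   9.6 -10.2  70.1   1.5 101.2]
(472.1, -306.7, 210) shift [-404.5   26.8  -16. ] norm 405.7
(472.1, -306.7, 125) shift [-2.2  0.4 85. ] norm 85.0
```

View pics/s5.png

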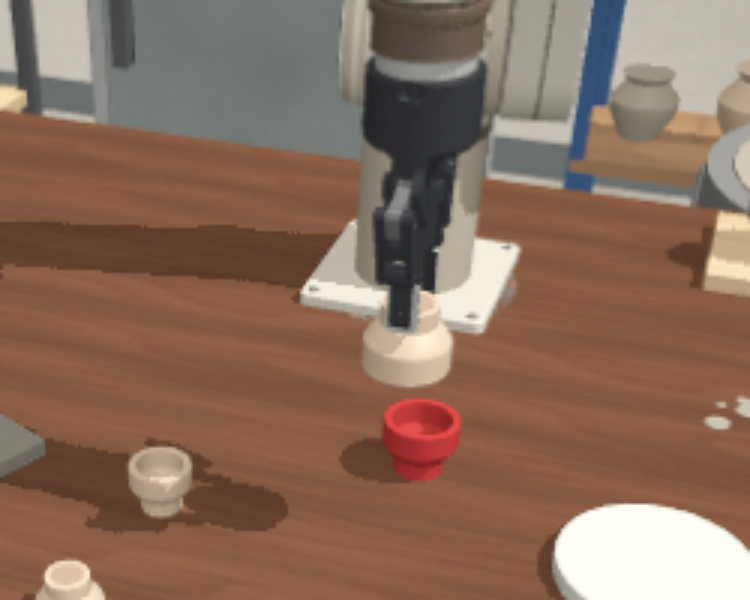

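Large_down hangs level in the grip. I move it over the column.

Call:
drive_tool(rows=[[-25,2,-2,0,-1],[-45,3,-2,0,-1],[-50,3,-2,0,-1],[-50,3,-2,0,-1],[-50,3,-2,0,-1],[-50,3,-2,0,-1],[-50,3,-2,0,-1],[-45,3,-1,0,-1]])

```text
t: 17.55
eef_pos: [468.3, -268.5, 209.7]
ee_rot: [[-0.005, 1.0, -0.004], [1.0, 0.005, 0.028], [0.029, -0.004, -1.0]]
wrist_force: [0.5, 0.4, -0.5]
opening: 44.7
```

Call:
drive_tool(rows=[[-28,2,0,0,-1],[-11,2,0,0,-1],[-0.5,0,20,0,-1],[-0.8,0,32,0,-1],[-0.6,0,20,0,-1],[-0.3,0,10,0,-1],[0,0,0,0,-1],[0,0,0,0,-1]])

```text
t: 18.55
eef_pos: [473.8, -306.1, 129.1]
ee_rot: [[-0.006, 1.0, -0.001], [1.0, 0.006, 0.026], [0.026, -0.0, -1.0]]
wrist_force: [0.0, -0.6, -0.8]
opening: 44.5
```

```bash
cat >> h.py <<'E'
def look(name,box,f,*t):
    im,d,P=cloud('scene'); Pt=cloud('top')[2]
    x0,y0,x1,y1=box; cv2.imwrite(f'pics/{name}.png',cv2.resize(im[y0:y1,x0:x1],None,fx=f,fy=f))
    s=robot.observe();p=s['eef_pos'];print('open',s['opening'].round(1),'F',s['wrist_force'].round(1),'t',s['t'])
    go(*t); return P,Pt,p
E
python3 -c "
from h import *
P,Pt,p=look('s6',(80,60,280,210),4,(472.1,-306.7,115))
for c in(P,Pt): print('held',hull(c,p,p[2]-47,p[2]-28,40),'below',hull(c,p,46,64,40))
"
```

```text
Traceback (most recent call last):
  File "h.py", line 30, in look
    s=robot.observe();p=s['eef_pos'];print('open',s['opening'].round(1),'F',s['wrist_force'].round(1),'t',s['t'])
                                                  ^^^^^^^^^^^^^^^^^^
AttributeError: 'float' object has no attribute 'round'
```

View pics/s6.png

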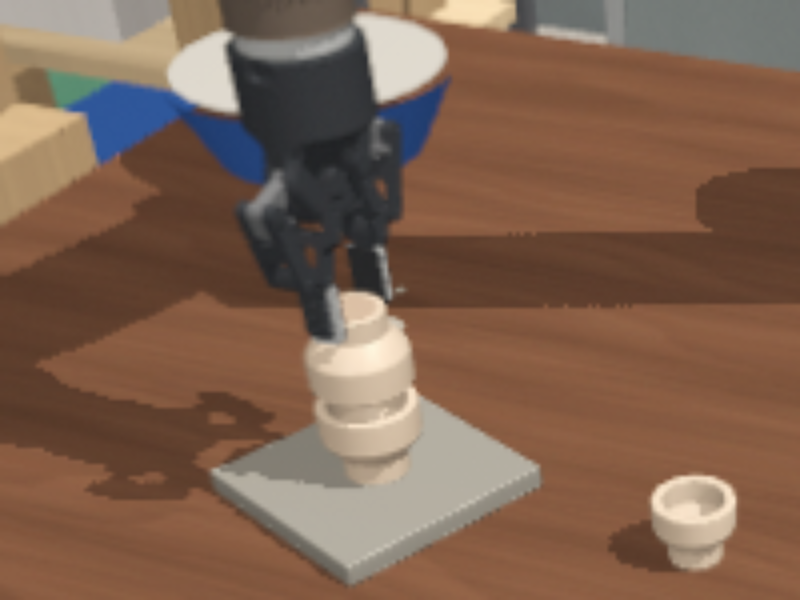

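```bash
sed -i "s/s\['opening'\].round(1)/round(s['opening'],1)/" h.py; python3 -c "
from h import *
P,Pt,p=look('s6b',(80,60,280,210),4,(472.1,-306.7,115))
for c in(P,Pt):
  print('held',hull(c,p,p[2]-47,p[2]-28,40),'below',hull(c,p,46,64,40))
"
```

```text
open 44.6 F [ 0.  1. -1.] t 18.75
pos [ 473.7 -306.3  129.1] z [-5.000e-04  2.600e-02 -9.997e-01] yaw 90.3 yz -0.0003 q [-33.5  25.5   0.2  65.6   1.2  56.2]
(472.1, -306.7, 115) shift [-0.8 -1.6 14.1] norm 14.2
held [ 476.1 -303.9   31.3   92.1  174. ] below [ 475.2 -304.5   30.3   54.5  204. ]
held [ 473.7 -305.    31.6   93.9   54. ] below [ 471.5 -306.5   31.5   56.9   56. ]
```

Call:
drive_tool(rows=[[-1.2,-1.5,6,0,-1],[-0.2,0,5,0,-1],[0,0,2.5,0,-1],[0,0,1.2,0,-1],[0,0,0,0,-1],[0,0,0,0,-1]])

```text
t: 19.5
eef_pos: [471.8, -307.0, 113.6]
ee_rot: [[-0.005, 1.0, -0.002], [1.0, 0.005, 0.027], [0.027, -0.002, -1.0]]
wrist_force: [0.2, -0.7, -1.8]
opening: 44.8
```

Call:
drive_tool(rows=[[0,0,1.2,0,-1],[0,0,0,0,-1],[0,0,0,0,-1]])

```text
t: 19.88
eef_pos: [472.0, -307.2, 113.2]
ee_rot: [[-0.005, 1.0, -0.001], [1.0, 0.005, 0.026], [0.026, -0.001, -1.0]]
wrist_force: [-1.0, 0.1, 5.5]
opening: 44.6
```

Call:
drive_tool(rows=[[0,0,0,0,0.3],[0,0,0,0,1],[0,0,0,0,1],[0,0,0,0,1],[0.3,0,-12,0,1],[0.8,0,-30,0,1],[1,0,-40,0,1],[1,0,-30,0,1]])

```text
t: 20.88
eef_pos: [472.4, -307.2, 227.1]
ee_rot: [[-0.005, 1.0, 0.0], [1.0, 0.005, 0.025], [0.025, 0.001, -1.0]]
wrist_force: [0.6, -0.5, -1.0]
opening: 85.3
```

Call:
drive_tool(rows=[[0,0,0,0,1],[0,0,0,0,1]])

```text
t: 21.12
eef_pos: [471.7, -306.7, 224.2]
ee_rot: [[-0.005, 1.0, -0.002], [1.0, 0.005, 0.027], [0.027, -0.002, -1.0]]
wrist_force: [-0.9, -0.1, 0.4]
opening: 85.2
```

```bash
python3 -c "
from h import *
P,Pt,p=look('s7',(80,60,280,210),4,(467.5,-89.2,210),(467.5,-89.2,80),(467.5,-89.2,20))
for c in(P,Pt):
  print('LD foot',hull(c,(472,-307),112,122,40),'LDband',hull(c,(472,-307),70,86,40),'LU',hull(c,(472,-307),46,63,40))
"
```

```text
open 85.4 F [-0.5 -0.1  0.3] t 21.225
pos [ 471.2 -306.4  223.1] z [-0.004   0.0283 -0.9996] yaw 90.3 yz -0.0038 q [-33.7  22.1   9.5  78.5   1.2  56. ]
(467.5, -89.2, 210) shift [216.8  -2.5  19.3] norm 217.7
(467.5, -89.2, 80) shift [ -3.7   0.5 129.9] norm 130.0
(467.5, -89.2, 20) shift [-1.7  0.2 60. ] norm 60.0
LD foot [ 473.6 -305.2   20.6  115.1  129. ] LDband [ 475.1 -304.4   31.1   78.2  146. ] LU [ 473.6 -305.7   31.2   54.5  151. ]
LD foot [ 471.9 -306.8   20.6  116.4  263. ] LDband [ 471.7 -306.5   32.1   78.7   52. ] LU [ 471.5 -306.1   31.4   55.2   41. ]
```

View pics/s7.png

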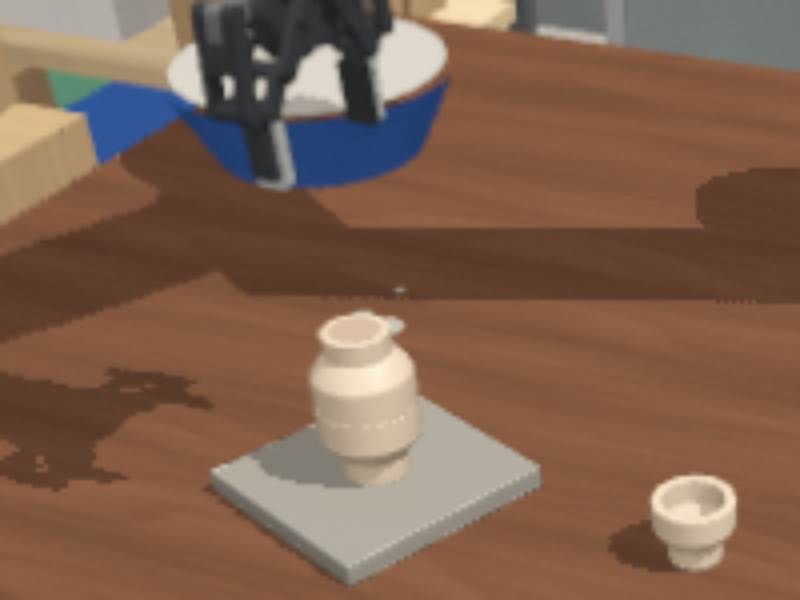

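Rims are aligned (seam at (365,425) in the crop, even on both sides). Now small_up.

Call:
drive_tool(rows=[[30,0,2,0,1],[50,-0.5,3,0,1],[50,-0.5,3,0,1],[50,-0.5,3,0,1],[28,-0.5,3,0,1],[9,-0.5,3,0,1],[-1,0,30,0,1],[-1.5,0,50,0,1]])

```text
t: 22.22
eef_pos: [469.8, -90.8, 133.3]
ee_rot: [[-0.005, 1.0, 0.003], [1.0, 0.005, 0.025], [0.025, 0.003, -1.0]]
wrist_force: [0.3, 0.1, -1.1]
opening: 85.7
```

Call:
drive_tool(rows=[[-1.2,0,45,0,1],[0,0,0,0,1],[0,0,0,0,1],[0,0,0,0,1]])

```text
t: 22.72
eef_pos: [469.8, -90.5, 90.2]
ee_rot: [[-0.005, 1.0, 0.002], [1.0, 0.005, 0.026], [0.026, 0.002, -1.0]]
wrist_force: [-0.6, 0.4, -1.2]
opening: 85.3
```

```bash
python3 -c "
from h import *
go((467.5,-89.2,70),(467.5,-89.2,26))
"
```

```text
pos [469.8 -90.5  90.2] z [ 0.0022  0.026  -0.9997] yaw 90.29 yz 0.0023 q [-11.8  18.5 -17.1  54.6   1.5  77.9]
(467.5, -89.2, 70) shift [ 0.8 -2.3 20.2] norm 20.3
(467.5, -89.2, 26) shift [-1.1 -0.1 44. ] norm 44.0
```

Call:
drive_tool(rows=[[0.8,-1.8,20,0,1],[-1,0,44,0,1],[0,0,0,0,1],[0,0,0,0,0.3],[0,0,0,0,-1],[0,0,0,0,-1],[0,0,0,0,-1],[0,0,0,0,-1]], newtons=25)

```text
t: 23.72
eef_pos: [467.9, -88.7, 26.6]
ee_rot: [[-0.005, 1.0, 0.002], [1.0, 0.005, 0.026], [0.026, 0.003, -1.0]]
wrist_force: [-1.2, 0.2, 6.9]
opening: 49.7
```

Call:
drive_tool(rows=[[0,0,-4,0,-1],[0.4,0,-12,0,-1],[0.8,0,-30,0,-1],[1,0,-45,0,-1],[1,0,-50,0,-1],[1,0,-45,0,-1],[0,0,0,0,-1],[0,0,0,0,-1]])

```text
t: 24.72
eef_pos: [466.0, -89.1, 210.3]
ee_rot: [[-0.005, 1.0, -0.002], [1.0, 0.005, 0.027], [0.027, -0.002, -1.0]]
wrist_force: [1.4, 0.8, -1.7]
opening: 49.4
```

```bash
python3 -c "
from h import *
P,Pt,p=look('s8',(150,20,350,170),3,(472.2,-307,220),(472.2,-307,152))
for c in(P,Pt): print(hull(c,p,p[2]+2,p[2]+20,40))
k=P[(np.hypot(P[...,0]-p[0],P[...,1]-p[1])<30)&(P[...,2]>120)];print('lowest',np.percentile(k[:,2],[0,2,5]))
"
```

```text
open 49.6 F [-0.8  0.3 -1. ] t 24.825
pos [465.3 -88.9 209. ] z [-0.0047  0.0275 -0.9996] yaw 90.3 yz -0.0045 q [-11.7  12.2  -6.4  72.    1.5  77.9]
(472.2, -307, 220) shift [-217.7    5.7  -17. ] norm 218.5
(472.2, -307, 152) shift [-1.9  0.3 68. ] norm 68.0
[475.  -88.3  28.9 220.5 255. ]
[466.  -85.3  21.6 224.2  29. ]
lowest [182.93934451 186.12687362 191.46879259]
```

View pics/s8.png

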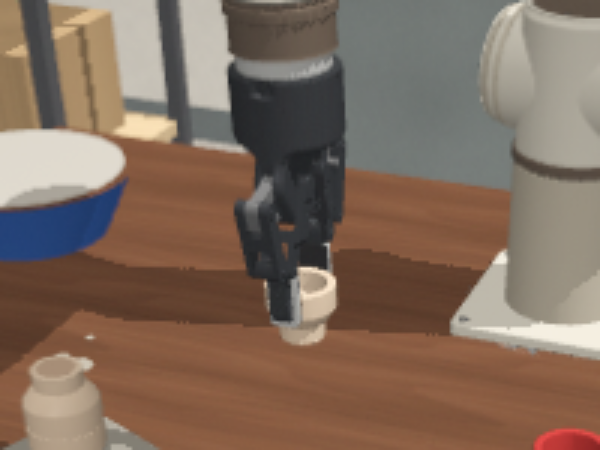

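Small_up is held level. I move it to the column.

Call:
drive_tool(rows=[[-22,0.5,-3,0,-1],[-40,1,-3,0,-1],[-45,1,-3,0,-1],[-45,1,-2,0,-1],[-40,1,-2,0,-1],[-20,1,-2,0,-1],[-6,0,-2,0,-1],[0,0,0,0,-1]])

```text
t: 25.82
eef_pos: [473.0, -306.7, 221.0]
ee_rot: [[-0.006, 1.0, -0.003], [1.0, 0.006, 0.028], [0.028, -0.002, -1.0]]
wrist_force: [0.1, 0.1, -0.5]
opening: 49.9
```

Call:
drive_tool(rows=[[-0.5,0,20,0,-1],[-0.7,0,28,0,-1],[-0.4,0,17,0,-1],[0,0,0,0,-1],[0,0,0,0,-1],[0,0,0,0,-1]])

```text
t: 26.58
eef_pos: [473.7, -307.4, 157.6]
ee_rot: [[-0.006, 1.0, 0.0], [1.0, 0.006, 0.026], [0.026, 0.0, -1.0]]
wrist_force: [0.1, -0.8, -0.6]
opening: 49.7
```

```bash
python3 -c "
from h import *
P,Pt,p=look('s9',(80,40,280,190),4,(472.2,-307,143))
for c in(P,Pt): 
  k=(c[...,2]>p[2]-24)&(c[...,2]<p[2]-10)
  print('foot held',hull(c,p,p[2]-24,p[2]-13,22),'band',hull(c,p,p[2]+1,p[2]+20,29),'LD foot',hull(c,(472,-307),102,119,30),'LDband',hull(c,(472,-307),70,86,40))
"
```

```text
open 49.4 F [-1.  -0.3 -0.9] t 26.675
pos [ 473.5 -307.5  157.3] z [-4.000e-04  2.600e-02 -9.997e-01] yaw 90.32 yz -0.0003 q [-33.6  24.3   2.8  69.3   1.2  56. ]
(472.2, -307, 143) shift [ 0.1 -1.3 14.3] norm 14.3
foot held [ 477.1 -304.4   15.8  138.    51. ] band [ 474.5 -305.1   26.1  167.5  194. ] LD foot [ 475.4 -304.1   20.2  112.2  179. ] LDband [ 474.7 -304.9   30.9   78.2  142. ]
foot held [ 478.5 -305.9    9.2  143.2    8. ] band [ 474.2 -304.3   23.8  170.6  137. ] LD foot [ 471.8 -302.8   20.6  111.9   82. ] LDband [ 471.6 -306.4   32.    78.5   49. ]
```

View pics/s9.png

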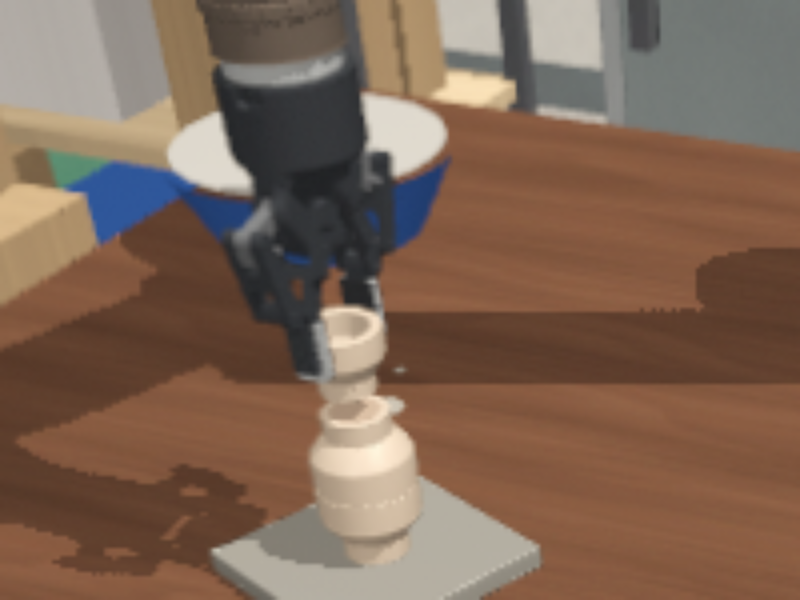

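Call:
drive_tool(rows=[[0.3,-1.3,6,0,-1],[-0.1,0,5,0,-1],[0,0,2.5,0,-1],[0,0,0.8,0,-1],[0,0,0,0,-1],[0,0,0,0,-1]])

```text
t: 27.42
eef_pos: [471.8, -307.0, 142.8]
ee_rot: [[-0.005, 1.0, -0.001], [1.0, 0.005, 0.026], [0.026, -0.001, -1.0]]
wrist_force: [-1.6, 0.4, 5.5]
opening: 50.0
```

Call:
drive_tool(rows=[[0,0,0,0,0.4],[0,0,0,0,1],[0,0,0,0,1],[0,0,0,0,1],[0.3,0,-12,0,1],[0.8,0,-30,0,1],[1,0,-40,0,1],[1,0,-30,0,1]])

```text
t: 28.42
eef_pos: [472.2, -307.0, 256.9]
ee_rot: [[-0.005, 1.0, 0.0], [1.0, 0.005, 0.025], [0.025, 0.001, -1.0]]
wrist_force: [0.9, -0.3, 0.9]
opening: 85.6
```

Call:
drive_tool(rows=[[0,0,0,0,1],[0,0,0,0,1]])

```text
t: 28.68
eef_pos: [471.6, -306.5, 253.9]
ee_rot: [[-0.005, 1.0, -0.002], [1.0, 0.005, 0.027], [0.027, -0.002, -1.0]]
wrist_force: [-0.4, 0.4, -1.2]
opening: 85.6
```

```bash
python3 -c "
from h import *
P,Pt,p=look('s10',(80,40,280,190),4,(619.3,-96,255),(619.3,-96,80),(619.3,-96,38))
for c in(P,Pt):
  print('SU',hull(c,(472,-307),140,163,40),'LD foot',hull(c,(472,-307),101,113,24),'LDband',hull(c,(472,-307),70,86,40))
  print('SD',hull(c,(619,-96),37,50))
"
```

```text
open 85.2 F [ 0.3  0.3 -0. ] t 28.775
pos [ 471.2 -306.3  252.8] z [-0.004   0.0283 -0.9996] yaw 90.3 yz -0.0038 q [-33.7  21.6  13.1  82.6   1.2  56. ]
(619.3, -96, 255) shift [209.5 149.2   3.2] norm 257.2
(619.3, -96, 80) shift [ -5.    0.7 174.9] norm 175.0
(619.3, -96, 38) shift [-1.2  0.2 42. ] norm 42.0
SU [ 473.2 -304.6   26.1  150.9  306. ] LD foot [ 474.3 -305.1   20.2  106.9   77. ] LDband [ 474.3 -304.7   31.1   78.3  150. ]
SD [619.5 -95.1  16.3  41.2 140. ]
SU [ 471.6 -306.3   25.8  154.2  308. ] LD foot [ 472.7 -308.6   23.9  105.7   35. ] LDband [ 471.7 -305.6   31.4   79.6   47. ]
SD [618.7 -96.6  16.2  42.2 148. ]
```

View pics/s10.png

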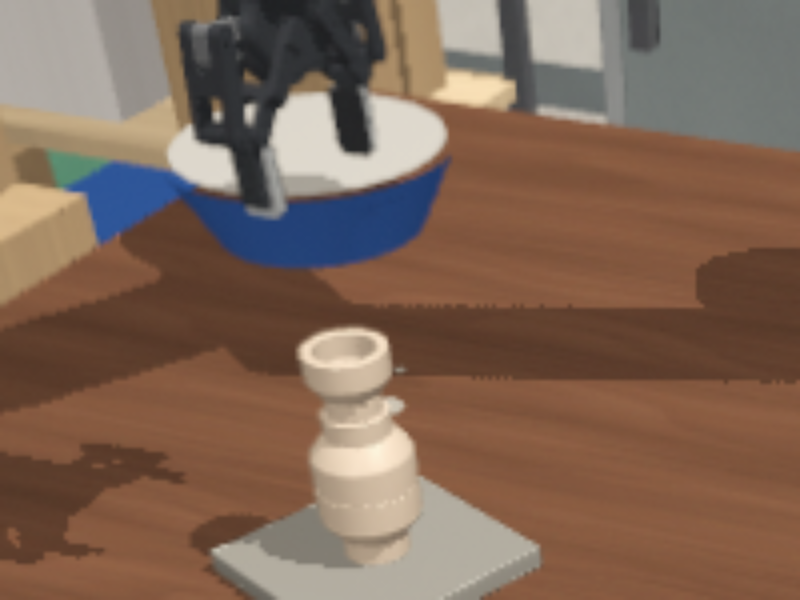

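Small_up stands centred on the foot (344,365 in the crop). Now small_down.

Call:
drive_tool(rows=[[25,18,0,0,1],[38,27,0,0,1],[40,29,0,0,1],[40,29,0,0,1],[40,29,0,0,1],[20,13,2,0,1],[6.5,4,2,0,1],[0,0,0,0,1]])

```text
t: 29.78
eef_pos: [619.0, -96.9, 254.6]
ee_rot: [[-0.005, 1.0, -0.004], [1.0, 0.005, 0.027], [0.027, -0.004, -1.0]]
wrist_force: [-0.9, -0.2, 0.3]
opening: 85.3
```

Call:
drive_tool(rows=[[-1,0,40,0,1],[-1.5,0,50,0,1],[-1.5,0,50,0,1],[-1,0,30,0,1],[0,0,0,0,1],[0,0,0,0,1],[0,0,0,0,1]])

```text
t: 30.65
eef_pos: [620.9, -97.5, 87.8]
ee_rot: [[-0.005, 1.0, 0.002], [1.0, 0.005, 0.026], [0.026, 0.002, -1.0]]
wrist_force: [0.5, 0.6, 0.0]
opening: 85.2
```

```bash
python3 -c "
from h import *
go((619.3,-96,70),(619.3,-96,41))
"
```

```text
pos [620.9 -97.5  87.8] z [ 0.0023  0.0261 -0.9997] yaw 90.27 yz 0.0025 q [-9.6 33.8  7.6 63.9  1.5 80.1]
(619.3, -96, 70) shift [ 1.1 -1.6 17.9] norm 18.0
(619.3, -96, 41) shift [-0.8 -0.1 29. ] norm 29.0
```

Call:
drive_tool(rows=[[1,-0.5,18,0,1],[-0.6,0,27,0,1],[0,0,0,0,0.6],[0,0,0,0,0],[0,0,0,0,-1],[0,0,0,0,-1],[0,0,0,0,-1],[0,0,0,0,-1]], newtons=25)

```text
t: 31.65
eef_pos: [620.1, -95.4, 42.6]
ee_rot: [[-0.005, 1.0, 0.001], [1.0, 0.005, 0.026], [0.026, 0.002, -1.0]]
wrist_force: [-0.5, -1.3, 6.1]
opening: 36.3
```

Call:
drive_tool(rows=[[0,0,0,0,-1],[0,0,0,0,-1]])

```text
t: 31.9
eef_pos: [620.1, -95.4, 42.6]
ee_rot: [[-0.005, 1.0, 0.001], [1.0, 0.005, 0.026], [0.026, 0.002, -1.0]]
wrist_force: [-2.1, 1.1, 5.7]
opening: 36.6
```

Call:
drive_tool(rows=[[0,0,-4,0,-1],[0.4,0,-14,0,-1],[1,0,-35,0,-1],[1.2,0,-45,0,-1],[1.2,0,-50,0,-1],[1.2,0,-45,0,-1],[0.6,0,-20,0,-1],[0,0,0,0,-1]])

```text
t: 32.9
eef_pos: [620.3, -95.5, 256.5]
ee_rot: [[-0.005, 1.0, 0.004], [1.0, 0.005, 0.026], [0.026, 0.004, -1.0]]
wrist_force: [0.1, -0.7, -0.5]
opening: 36.5
```

```bash
python3 -c "
from h import *
P,Pt,p=look('s11',(130,20,330,170),3,(472,-306.8,258),(472,-306.8,210))
for c in(P,Pt): print(hull(c,p,p[2]-42,p[2]-26,40))
"
```

```text
open 36.8 F [ 0.2 -0.5 -1.5] t 33.0
pos [618.8 -95.2 252.9] z [-0.0029  0.0271 -0.9996] yaw 90.31 yz -0.0027 q [-9.5 28.9 24.3 85.9  1.5 80.2]
(472, -306.8, 258) shift [-210.6 -148.   -10.5] norm 257.6
(472, -306.8, 210) shift [-1.3  0.1 48. ] norm 48.0
[622.  -94.7  25.3 220.6 164. ]
None
```

View pics/s11.png

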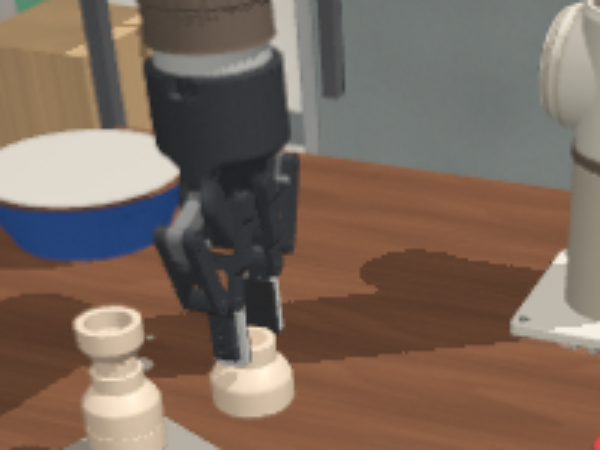

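Small_down hangs level and clears the column top.

Call:
drive_tool(rows=[[-18,-13,-2,0,-1],[-35,-25,-2,0,-1],[-40,-28,-2,0,-1],[-40,-28,-2,0,-1],[-38,-27,-1,0,-1],[-25,-17,-1,0,-1],[-12,-8,-1,0,-1],[-2.5,-2,0,0,-1]])

```text
t: 34.0
eef_pos: [471.4, -307.3, 258.5]
ee_rot: [[-0.004, 1.0, -0.003], [1.0, 0.004, 0.028], [0.028, -0.003, -1.0]]
wrist_force: [1.4, 0.5, -0.3]
opening: 36.0
```

Call:
drive_tool(rows=[[0,0,0,0,-1],[0,0,0,0,-1],[-0.5,0,20,0,-1],[-0.4,0,16,0,-1],[-0.2,0,8,0,-1],[0,0,0,0,-1],[0,0,0,0,-1],[0,0,0,0,-1]])

```text
t: 35.0
eef_pos: [472.7, -306.9, 215.8]
ee_rot: [[-0.005, 1.0, -0.001], [1.0, 0.005, 0.026], [0.026, -0.0, -1.0]]
wrist_force: [-0.3, 0.4, 0.1]
opening: 36.4
```

```bash
python3 -c "
from h import *
P,Pt,p=look('s12',(80,20,280,170),4,(472,-306.8,201))
for c in(P,Pt): 
  print('held',hull(c,p,p[2]-42,p[2]-26,34),'SU',hull(c,(472,-307),141,156,34))
"
```

```text
open 36.2 F [-0.4  0.2  0.8] t 35.1
pos [ 472.5 -306.9  215.6] z [-0.001   0.0264 -0.9997] yaw 90.3 yz -0.0009 q [-33.6  22.3   8.7  77.2   1.2  56. ]
(472, -306.8, 201) shift [-0.3 -0.5 14.6] norm 14.6
held [ 475.2 -304.8   24.9  181.5  144. ] SU [ 474.3 -303.5   25.5  148.7  199. ]
held [ 472.2 -305.3   24.7  183.5   45. ] SU [ 471.  -304.8   24.8  150.4   52. ]
```

View pics/s12.png

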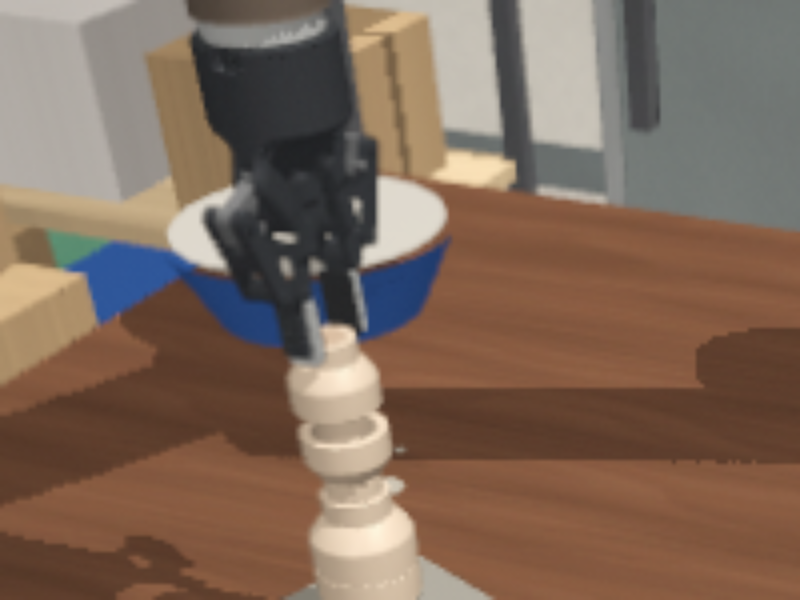

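Call:
drive_tool(rows=[[0.7,-1,6,0,-1],[-0.2,0,5,0,-1],[0,0,2.5,0,-1],[0,0,0.8,0,-1],[0,0,0,0,-1],[0,0,0,0,-1]])

```text
t: 35.85
eef_pos: [471.3, -305.9, 200.8]
ee_rot: [[-0.005, 1.0, -0.002], [1.0, 0.005, 0.027], [0.027, -0.002, -1.0]]
wrist_force: [-0.2, -1.0, -0.1]
opening: 36.1
```

Call:
drive_tool(rows=[[0,0,0.8,0,-1],[0,0,0,0,-1],[0,0,0,0,-1]])

```text
t: 36.22
eef_pos: [471.5, -306.0, 200.6]
ee_rot: [[-0.005, 1.0, -0.001], [1.0, 0.005, 0.026], [0.026, -0.001, -1.0]]
wrist_force: [-0.7, -0.3, 4.2]
opening: 36.2
```

Contact at 4 N. I release and retreat.

Call:
drive_tool(rows=[[0,0,0,0,0.2],[0,0,0,0,1],[0,0,0,0,1],[0,0,0,0,1],[0.3,0,-12,0,1],[0.8,0,-30,0,1],[1,0,-30,0,1],[0.6,0,-20,0,1]])

```text
t: 37.22
eef_pos: [471.9, -305.9, 294.7]
ee_rot: [[-0.005, 1.0, 0.001], [1.0, 0.005, 0.025], [0.025, 0.001, -1.0]]
wrist_force: [1.1, 0.2, 0.4]
opening: 85.4
```

Call:
drive_tool(rows=[[0,0,0,0,1],[0,0,0,0,1],[0,0,0,0,1]])

```text
t: 37.6
eef_pos: [470.9, -305.3, 290.8]
ee_rot: [[-0.005, 1.0, -0.004], [1.0, 0.005, 0.028], [0.028, -0.004, -1.0]]
wrist_force: [-0.7, -0.6, 0.6]
opening: 85.4
```

```bash
python3 -c "
from h import *
P,Pt,p=look('s13',(80,20,280,170),4)
c0=(472,-307)
for c in(P,Pt):
  for n,a,b,r in(('SDfoot',195,210,24),('SDband',160,174,34),('SU',142,156,34),('LDband',70,86,40),('LU',46,63,40)): print(n,hull(c,c0,a,b,r))
"
```

```text
open 85.4 F [0.  0.8 0.3] t 37.7
pos [ 471.  -305.3  291. ] z [-0.0036  0.028  -0.9996] yaw 90.3 yz -0.0034 q [-33.6  21.1  18.   87.9   1.2  56.1]
SDfoot [ 473.2 -304.2   16.5  198.7   90. ]
SDband [ 474.5 -303.4   25.   167.3  125. ]
SU [ 474.1 -304.6   25.3  149.3  124. ]
LDband [ 474.6 -304.5   31.2   78.   154. ]
LU [ 474.5 -305.2   31.5   54.5  150. ]
SDfoot [ 471.5 -306.2   16.9  200.2  202. ]
SDband [ 471.5 -305.8   26.   168.6   44. ]
SU [ 471.5 -306.1   25.5  149.7   46. ]
LDband [ 471.7 -305.9   31.6   78.8   55. ]
LU [ 471.7 -306.    31.2   55.5   44. ]
```

View pics/s13.png

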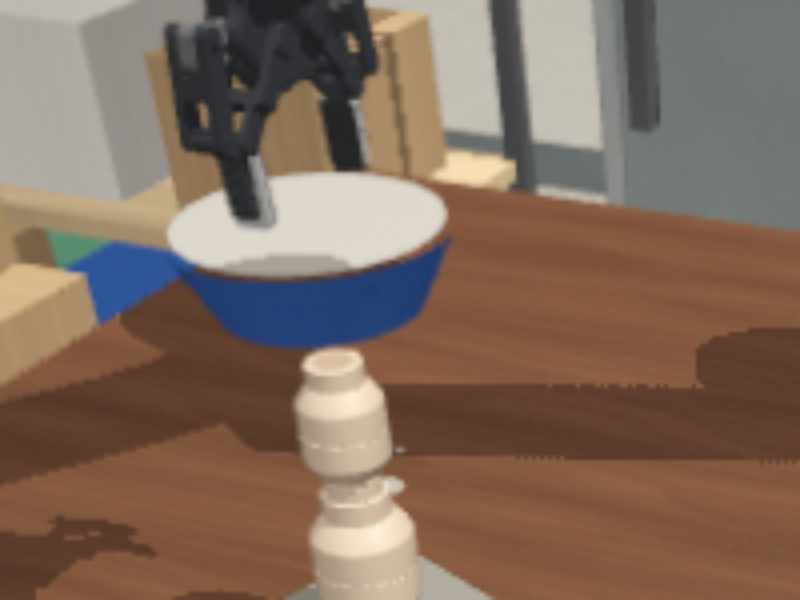

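All cups are aligned within about 1 mm by the cameras, and the gripper is clear. I hand the job in.

```bash
python3 -c "
from workcell import order
print(order.sign_off())"
```

```text
the job is handed in; nothing more can be done
None
```

The four cups now stand in one straight column on the middle of the kiln shelf, in the order asked, each set down under light contact force and released. I handed the job in at about 38 s; it reports no verdict.

- **Alignment:** In the last check, each camera put all the cup centres within about 2 mm of each other. The column is about 3 mm from the shelf's middle, and the top foot face measured about 200 mm high, as expected for a seated stack. The two cameras disagreed by about 2–3 mm in absolute position, close to their calibration accuracy.
- **Gripper and bystanders:** The open gripper was about 90 mm above the column. I did not go near the vase, glaze jar, brush or look-alike cups, but I did not re-measure their positions at the end.
- **Wrist limit:** Early on, the last joint hit its range limit and left the tool tilted about 1.6°. I turned the jaws so the tilt would not lean the cups.
- **Retried grip:** The first grip on the large mouth-down cup landed on its cone, so I reopened and gripped 6 mm higher.

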